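# Line up the sauce pots on the warming plate and hold its knob at the third click

## Robot

A 7-joint arm with a two-finger parallel gripper is mounted at the origin on a cart in front of the work surface, level with it; the furniture and walls round the work are solid. World frame = base frame: x ahead of the robot, y to its left, z up, the work surface at z = 0. Lengths are in mm, angles in rad, forces in N, time in s.
With the tool pointing down it reaches from about 400 to 875 mm from the base axis. Payload 19.3 kg.
Tool frame: the origin (TCP) lies at the very end of the fingers, on their centre line; the grasp point (between the pads) lies 19 mm behind it (grasp_offset is the distance from the TCP to the grasp point, in mm); z points along the fingers, y is the line along which they close (so a half turn about z gives the same grasp; the last joint's range is limited). The gripper opens to 85 mm and grips with 20 to 120 N. Pads are 22 mm wide; open, the fingers measure 114 mm over their backs; the gripper's body (76 mm by 85 mm) begins 54 mm behind the grasp point. The pads swing forward as they close: fully open they stand 13 mm farther back than shut.
Start: joints at [-1.397, 0.521, -0.036, 1.599, 0.021, 1.021, -0.113], TCP at [150.89, 606.504, 231.291] pointing down, gripper open.
Joint ranges: [-2.91, 2.91], [-0.3, 2.13], [-1.5, 1.42], [0.17, 2.43], [-1.26, 4.41], [0.16, 1.93], [-2.52, 2.52]. Speed limits (rad/s): [1.89, 1.89, 2.39, 2.39, 3.01, 3.01, 3.01].

## Interface

Orientations are given as a 3x3 rotation matrix whose columns are the frame's x, y, z axes.
In Python, from workcell import * gives the robot as it stands.
- The arm moves only by the shell command python3 -m crank 'ROWS'. ROWS is JSON, one flat list of numbers, 7 for each row, row after row: the opening, from 0 (shut) to 1 (fully open), then the shift along the world's x, y, z in units of 50 mm (1.0 is 50 mm), then the turn, a rotation vector about the world's x, y, z in units of 0.1 rad (1.0 is 0.1 rad). In form: [hand, dx, dy, dz, rx, ry, rz, hand, dx, dy, dz, rx, ry, rz, ...]. A call has 1 to 10 rows; each row shifts and turns the commanded pose from where the row before left it; what a row does not reach is not made up. A row lasts 1/10 s, in which the tool goes at most 50 mm and 8.59 degrees, less where a joint would pass 70% of its speed; a pose out of reach is approached as far as the arm can. A call with a number of a shift or a turn outside -1 to 1 is refused whole. A call with a gripper value outside its range is refused whole. The fingers move at their own pace and stop on an object; the grip force is fixed at half the most. Time passes only in rows, so rows that do not move let the fingers close. It gives the time, the measured TCP pose, the force, the opening and the grip force at its end, in the units of the state.
- observe(): the state, without advancing time (a new reading comes with each control period).
- read_camera(name): name is "scene" or "top" or "wrist"; returns a dict with "img" (480x640x3 uint8, red, green, blue), "intrinsics" (3x3 intrinsics, pixels), "rvec" (rotation vector, rad) and "tvec" (3), from world to camera coordinates, as OpenCV has them. Camera axes: x right, y down, z forward; pixel columns grow to the right and rows downward; lengths in mm; the calibration is good to about 2 mm. A picture is of the moment at which its call begins. There is no depth.
- close_job(): hands the job in; it is judged then, once.
The state is a dict: "clock": time; "joint_positions": joint angles; "qvel": joint speeds; "joint_torque": joint torques, N m; "tool_pos": TCP position; "eef_rot": TCP orientation; "wrist_force": force on the tool from outside, world axes, zero at the start; "moment": the same for the moment, N m; "gripper_width": finger opening in mm; "finger_force": force on a finger pad.
Only numpy, scipy, OpenCV 4.12 (cv2) and the standard library are available. Lean on these libraries where they do the work, as an engineer would, in place of code of your own. Each camera call takes 0.05 s, during which the arm holds its last target. There are 200 camera calls.

## Task

Slide the three little sauce pots over the warming plate (push or nudge them, do not lift or tip them) so that each stands inside a ring mark of its own, well centred, and they make an even row. Then turn the plate's knob clockwise by feel, one click for each pot, to the third click and not beyond it; the knob is sprung and runs back to off when let go, so keep hold of it and finish the program while holding it there. Leave everything else as it stands.

Things in the scene. Friction and masses are not known exactly. Their poses are not given: they have to be found in the camera images.
- warmer: Fixed low warming plate: black tray 150 mm deep (its x), 405 mm long (its y), flat metal top at 20 mm height reaching 71 mm before and behind the origin and 150 mm to either side; grey box with the knob at the right end (knob axis 205 mm right of the origin; 138 x 94 mm, top at 36 mm). Origin on the worktop under the middle ring; x to the back, y left along the row, z up.
- zone_1 (a point): Centre of the left ring mark, on the metal top (height 20 mm). The dark ring is flat, 72 mm inside diameter; the three centres stand 100 mm apart on the plate's y axis. Any pot may stand in any ring.
- zone_2 (a point): Centre of the middle ring mark, on the metal top (height 20 mm). The dark ring is flat, 72 mm inside diameter; the three centres stand 100 mm apart on the plate's y axis. Any pot may stand in any ring.
- zone_3 (a point): Centre of the right ring mark, on the metal top (height 20 mm). The dark ring is flat, 72 mm inside diameter; the three centres stand 100 mm apart on the plate's y axis. Any pot may stand in any ring.
- pot_white_mid (a point): Centre (half-way up) of the white open sauce pot: upright round cup, 52 mm outside diameter, 56 mm high, 4 mm wall, about 160 g, loose on the metal top; its centre is 48 mm above the worktop. It starts next to a ring mark, off its centre by 2 to 5 cm.
- pot_blue_mid (a point): Centre (half-way up) of the blue open sauce pot: upright round cup, 52 mm outside diameter, 56 mm high, 4 mm wall, about 160 g, loose on the metal top; its centre is 48 mm above the worktop. It starts next to a ring mark, off its centre by 2 to 5 cm.
- pot_terracotta_mid (a point): Centre (half-way up) of the terracotta open sauce pot: upright round cup, 52 mm outside diameter, 56 mm high, 4 mm wall, about 160 g, loose on the metal top; its centre is 48 mm above the worktop. It starts next to a ring mark, off its centre by 2 to 5 cm.
- knob (a joint): Angle of the knob in rad: 0 = off, growing clockwise seen from above; clicks (felt detents) at 0.4, 0.8, 1.2 (the third) and 1.6, end stop at 1.7. A spring always turns it back to 0 when let go; about 0.05 to 0.22 N m is needed, easing just past the crest half-way between two clicks and stiffening sharply as each click is passed.
- knob_grip (a point): On the knob's vertical axis at grip height, 65 mm above the worktop. Black bar grip 50 x 13 mm, top at 75 mm, to be pinched across its thickness from above, on a round skirt (58 mm across, top at 45 mm). The point turns with the knob: at off its x axis is the warmer's, and the bar's white-lined end points 0.6 rad counter-clockwise (from above) of that. Red dot: off; white dots: the four clicks.
- mug_tea_mid (a point): Bystander: spotted mug, 92 mm wide, 93 mm high, on the hob, far right; this point is half-way up its middle. Not to be moved.
- salt_shaker_mid (a point): Bystander: grey salt shaker, 44 mm wide, 90 mm high, on the hob to the right; this point is half-way up. Not to be moved.
- lemon_mid (a point): Bystander: lemon, 78 x 55 x 56 mm, on the hob at the back right; this point is its middle. Not to be moved.
There are look-alikes about, which are no part of the job. Of the things shaped like the part that bears pot_blue_mid, the blue one is meant. There is more than one size of the part that bears pot_terracotta_mid; the job needs the middle-sized.

How it is judged:
By the outcome, as a careful person would: the job done as asked, in the order asked, and still so for the second after the job is handed in, while the arm keeps its last pose, push and grip.
It also fails if it takes over 54 s, if anything falls off the work surface, if the arm or the gripper's body presses on something with over 40 N, if the wrist force passes 120 N, or if a joint passes its speed limit or range.

## Working session

There is one attempt and no reset: what is moved stays moved. The work goes in short steps, Python scripts to look and compute and a shell command to move; the robot and the scene stay as the last step left them, time stands still between calls to the robot, and variables do not carry over. Pictures are saved under pics/ and viewed, at most 10 in all, crops included, and the job is handed in when it is done.

```bash
mkdir -p pics; ls; python3 - <<'E'
from workcell import *
import cv2
s=observe();print(s['clock'],s['tool_pos'],s['eef_rot'],s['gripper_width'])
for n in ['top','scene']:
    c=read_camera(n);cv2.imwrite(f'pics/{n}0.png',c['img'][:,:,::-1]);print(n,c['intrinsics'],c['rvec'],c['tvec'])
E
```

```text
pics
0.0 [150.82026795 606.18741493 230.70733207] [[-9.70422677e-01  2.41412067e-01 -2.05848100e-04]
 [ 2.41412142e-01  9.70421995e-01 -1.15295889e-03]
 [-7.85786630e-05 -1.16855168e-03 -9.99999314e-01]] 85.16844213029847
top [[605.68698529   0.         322.57407642]
 [  0.         605.68698529 237.41533496]
 [  0.           0.           1.        ]] [ 1.54648603 -2.1439314   0.72724076] [ 119.18319718  473.06707619 1530.47870798]
scene [[481.4790877    0.         318.45807724]
 [  0.         481.4790877  235.41041721]
 [  0.           0.           1.        ]] [ 2.01378631 -0.8039509   0.4249003 ] [-454.23988966  250.46571906 1054.74796144]
```

View pics/top0.png

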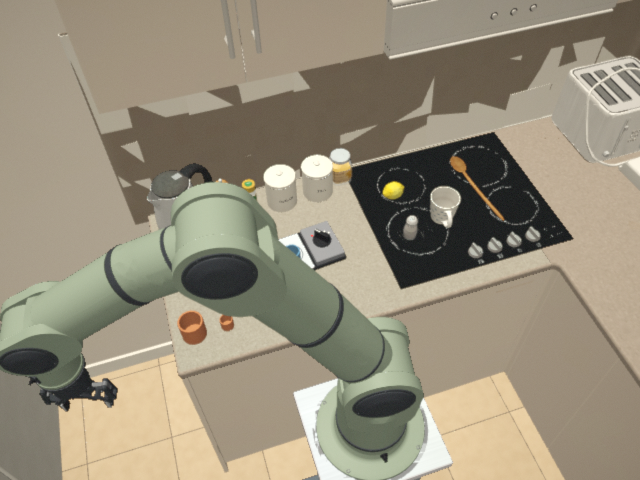

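View pics/scene0.png

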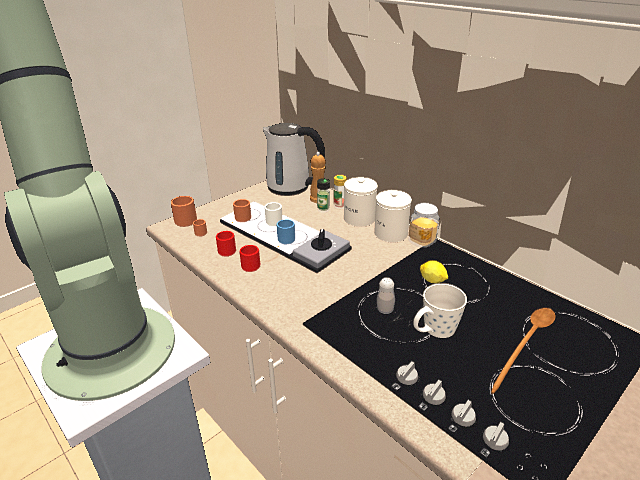

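The scene view shows the pots on the plate: terracotta (242,211), white (273,214), blue (286,232), knob (321,240). The look-alikes stand off the plate: large terracotta (184,211), small terracotta (200,228), and red cups at (226,243) and (250,258). Next I'll locate them roughly and confirm with a crop.

```bash
cat > h.py <<'E'
from workcell import *
import cv2, numpy as np
def ray(c,uv,z):
    R=cv2.Rodrigues(np.array(c['rvec'],float))[0];t=np.array(c['tvec'],float)
    K=np.array(c['intrinsics'],float);uv=np.atleast_2d(uv).astype(float)
    d=(R.T@np.linalg.inv(K)@np.c_[uv,np.ones(len(uv))].T).T;o=-R.T@t
    return (o+d*((z-o[2])/d[:,2])[:,None])[:,:2]
def proj(c,P):
    return cv2.projectPoints(np.atleast_2d(P).astype(float),np.array(c['rvec'],float),np.array(c['tvec'],float),np.array(c['intrinsics'],float),None)[0][:,0]
E
python3 - <<'E'
from h import *
c=read_camera('scene')
print(ray(c,[[242,204],[273,207],[286,225],[226,236],[250,250],[184,200],[200,222]],76).round())
print('knob',ray(c,[[321,236]],65).round())
print('tray corners',ray(c,[[221,222],[319,267],[350,246],[255,204]],5).round())
print('mug salt lemon',ray(c,[[441,315],[386,297],[434,272]],45).round())
im=c['img'][180:290,160:370];cv2.imwrite('pics/crop.png',cv2.resize(im,None,fx=3.8,fy=3.8,interpolation=cv2.INTER_CUBIC)[:,:,::-1])
for n in ['top','scene']:
    c=read_camera(n);R=cv2.Rodrigues(c['rvec'])[0];print(n,-R.T@c['tvec'])
w=read_camera('wrist');R=cv2.Rodrigues(w['rvec'])[0];print(-R.T@w['tvec'],R[2],w['intrinsics'][0])
E
```

```text
[[519. 225.]
 [574. 145.]
 [535.  38.]
 [383. 107.]
 [389.   8.]
 [406. 371.]
 [371. 221.]]
knob [[578. -59.]]
tray corners [[474. 286.]
 [532. -99.]
 [665. -87.]
 [621. 306.]]
mug salt lemon [[ 566. -459.]
 [ 526. -334.]
 [ 687. -355.]]
top [-516.8993094   267.08973336 1497.27764524]
scene [-177.82081915 -868.10980374  772.22104405]
[ 68.66232794 627.05525592 373.70018234] [ 0.31590224 -0.0785663  -0.94553324] [333.9897972    0.         317.10060599]
```

View pics/crop.png

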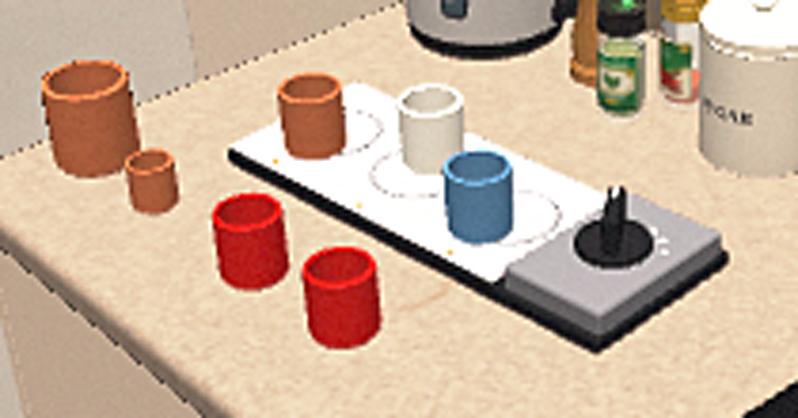

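The crop confirms the three pots on the metal top are the meant ones: mid-size terracotta, white and blue. The large and small terracotta cups and the red ones are off the plate. I'm bringing the arm over for a wrist view.

```bash
python3 -m crank '[1,0.6,-0.68,0,0,0,0.27,1,0.6,-0.68,0,0,0,0.27,1,0.6,-0.68,0,0,0,0.27,1,0.6,-0.68,0,0,0,0.27,1,0.6,-0.68,0,0,0,0.27,1,0.6,-0.68,0,0,0,0.27,1,0.6,-0.68,0,0,0,0.27]'; python3 -c "
from workcell import *
s=observe();print(s['joint_positions'],s['eef_rot'])"
```

```text
clock: 1.0
tool_pos: [361.9, 367.0, 231.5]
eef_rot: [[-0.999, 0.054, 0.0], [0.054, 0.999, 0.0], [-0.0, 0.0, -1.0]]
wrist_force: [0.7, -0.1, 0.2]
gripper_width: 85.6
finger_force: 0.0
[-0.893562    0.34748449 -0.01774383  1.8859703   0.00767889  0.90785774
  0.60214418] [[-9.98559403e-01  5.36569720e-02  2.19693330e-04]
 [ 5.36570297e-02  9.98559389e-01  2.65978211e-04]
 [-2.05105252e-04  2.77383135e-04 -9.99999940e-01]]
```

```bash
python3 -m crank '[1,0.6,-0.68,0,0,0,0.27,1,0.6,-0.68,0,0,0,0.27,1,0.6,-0.68,0,0,0,0.27,1,0.6,-0.68,0,0,0,0.27,1,0.6,-0.68,0,0,0,0.27,1,0.6,-0.68,0,0,0,0.27,1,0.3,-0.5,0,0,0,0.2,1,0,0,0,0,0,0]'; python3 - <<'E'
from h import *
s=observe();print(s['joint_positions'],s['eef_rot'][:,0],s['tool_pos'])
w=read_camera('wrist');cv2.imwrite('pics/w1.png',w['img'][:,:,::-1])
import pickle;pickle.dump(w,open('w1.pkl','wb'))
E
```

```text
clock: 1.8
tool_pos: [557.7, 135.1, 231.1]
eef_rot: [[-0.993, -0.122, 0.0], [-0.122, 0.993, -0.002], [-0.0, -0.002, -1.0]]
wrist_force: [-0.6, 0.3, -0.1]
gripper_width: 85.3
finger_force: 0.0
[-0.37160965  0.44041552  0.04086781  1.74131327 -0.01917144  0.96039825
  1.36928449] [-9.92550839e-01 -1.21830933e-01 -2.37358877e-04] [557.67282611 135.10523872 231.07717219]
```

View pics/w1.png

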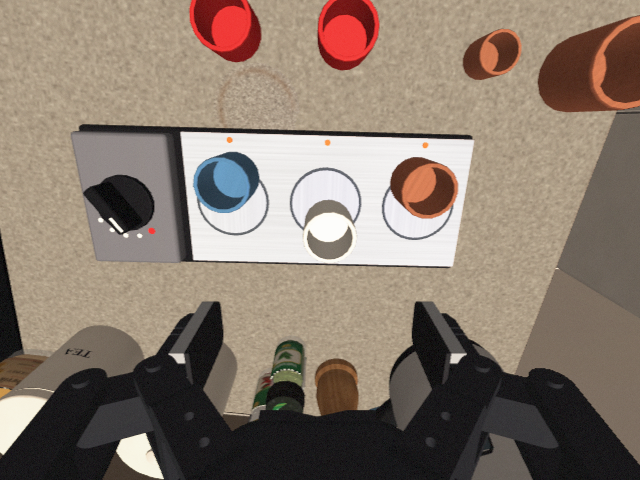

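The wrist view shows all three rings at about (233,203), (326,202) and (418,208). Pot rims are blue (226,183), white (330,233) and terracotta (425,187), and the knob is at (120,205). Next: measure rings and rims.

```bash
cat >> h.py <<'E'
from scipy.optimize import least_squares
def warmer(w,init):
    """ring marks -> x,y,yaw of warmer; init rough"""
    g=cv2.cvtColor(w['img'],cv2.COLOR_RGB2GRAY).astype(int)
    bg=cv2.blur(g.astype(np.uint8),(15,15)).astype(int)
    v,u=np.nonzero((g<bg-14)&(bg>150))
    P=ray(w,np.c_[u,v],20)
    p=np.array(init,float)
    for tol in (8,5,3,2):
        def res(p,Q=None):
            ax=np.array([-np.sin(p[2]),np.cos(p[2])]);Q=P if Q is None else Q
            d=np.array([np.hypot(*(Q-(p[:2]+k*100*ax)).T)-37 for k in(-1,0,1)])
            return d[np.abs(d).argmin(0),np.arange(len(Q))]
        Q=P[np.abs(res(p))<tol]
        p=least_squares(lambda p:res(p,Q),p,loss='soft_l1').x
    return p,len(Q),np.abs(res(p,Q)).mean()
def pots(w):
    hsv=cv2.cvtColor(w['img'],cv2.COLOR_RGB2HSV);return hsv
def rim(w,mask,guess,R=26):
    """outer rim circle at z=76 from far-side contour points"""
    cs,_=cv2.findContours(mask.astype(np.uint8),cv2.RETR_EXTERNAL,cv2.CHAIN_APPROX_NONE)
    P=ray(w,np.vstack(cs)[:,0].astype(float),76)
    c=np.array(guess,float)
    Rm=cv2.Rodrigues(np.array(w['rvec'],float))[0];o=(-Rm.T@np.array(w['tvec']))[:2]
    out=(c-o)/np.linalg.norm(c-o)
    for tol in (12,6,3,2):
        k=((P-c)@out>-3)&(np.abs(np.hypot(*(P-c).T)-R)<tol)
        c=least_squares(lambda q:np.hypot(*(P[k]-q).T)-R,c,loss='soft_l1').x
    return c,k.sum(),np.abs(np.hypot(*(P[k]-c).T)-R).mean()
E
python3 - <<'E'
from h import *
import pickle;w=pickle.load(open('w1.pkl','rb'))
print(ray(w,[[233,203],[326,202],[418,208]],20),ray(w,[[226,183],[330,233],[425,187]],76),ray(w,[[122,208]],65))
a=ray(w,[[326,202]],20)[0]
print(warmer(w,[*a,0.13]))
im=w['img']
for p in [(330,255),(330,245),(330,225),(308,235),(330,261),(330,270),(352,235),(356,240),(360,235),(230,185),(206,165),(425,187),(400,170)]:
    print(p,im[p[1],p[0]],cv2.cvtColor(im[p[1]:p[1]+1,p[0]:p[0]+1],cv2.COLOR_RGB2HSV)[0,0])
cv2.imwrite('pics/w1c.png',cv2.resize(im[120:280,70:490],None,fx=1.9,fy=1.9,interpolation=cv2.INTER_CUBIC)[:,:,::-1])
E
```

```text
[[568.7350289   44.81940287]
 [555.29982277 144.75196499]
 [549.66766806 245.02923085]] [[536.07209369  50.64468059]
 [571.44540435 149.34163461]
 [517.84452315 228.09454469]] [[574.43701464 -49.59162561]]
(array([5.57190537e+02, 1.44015856e+02, 9.60593314e-02]), 1181, np.float64(0.8329215916157622))
(330, 255) [123 116 106] [ 18  35 123]
(330, 245) [128 120 109] [ 17  38 128]
(330, 225) [253 253 251] [ 30   2 253]
(308, 235) [116 110  99] [ 19  37 116]
(330, 261) [253 252 245] [ 26   8 253]
(330, 270) [171 155 132] [ 18  58 171]
(352, 235) [215 204 183] [ 20  38 215]
(356, 240) [236 231 225] [ 16  12 236]
(360, 235) [241 239 239] [  0   2 241]
(230, 185) [105 155 191] [103 115 191]
(206, 165) [ 71 103 125] [102 110 125]
(425, 187) [214 125  84] [  9 155 214]
(400, 170) [88 49 37] [  7 148  88]
```

View pics/w1c.png

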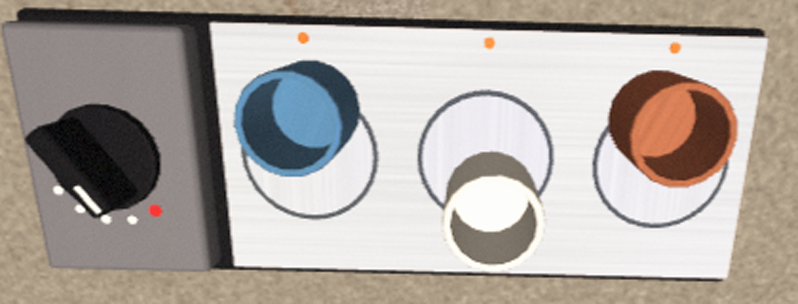

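```bash
cat >> h.py <<'E'
def find_pots(w,guess):
    h=cv2.cvtColor(w['img'],cv2.COLOR_RGB2HSV).astype(int);H,S,V=h[...,0],h[...,1],h[...,2];r={}
    for n,(gx,gy) in guess.items():
        m={'blue':(H>95)&(H<112)&(S>80),'terra':(H>3)&(H<14)&(S>110),'white':(S>22)&(V<225)&(V>60)}[n]
        uv=proj(w,[gx,gy,76])[0].astype(int);k=np.zeros(m.shape,bool)
        k[uv[1]-40:uv[1]+40,uv[0]-40:uv[0]+40]=1
        r[n]=rim(w,m&k,(gx,gy),22 if n=='white' else 26)
    return r
def report(w,init,guess):
    p,n,e=warmer(w,init);print('warmer',p.round(3),n,round(e,2))
    ax=np.array([-np.sin(p[2]),np.cos(p[2])]);fx=np.array([ax[1],-ax[0]])
    for k,z in ((1,'z1'),(0,'z2'),(-1,'z3')):print(z,(p[:2]+100*k*ax).round(1))
    for n,(c,k,e) in find_pots(w,guess).items():
        d=c-p[:2];print(n,c.round(1),'warmer xy',(d@fx).round(1),(d@ax).round(1),'pts',k,'err',round(e,2))
    return p
E
python3 - <<'E'
from h import *
import pickle;w=pickle.load(open('w1.pkl','rb'))
g={n:ray(w,[q],76)[0] for n,q in dict(blue=(222.6,184),white=(329.5,237),terra=(432,188.6)).items()};print(g)
p=report(w,[556,144,.1],g)
# scene cross-check of rims
c=read_camera('scene')
h=cv2.cvtColor(c['img'],cv2.COLOR_RGB2HSV).astype(int)
print(proj(c,[[*p[:2],20]]),ray(c,[[242,201],[273,207],[286,225]],76))
for n,q in g.items():print(n,proj(c,[*q,76]))
E
```

```text
{'blue': array([537.34624608,  47.65112236]), 'white': array([575.45183481, 149.40879693]), 'terra': array([518.49475789, 234.6636055 ])}
warmer [5.57191e+02 1.44016e+02 9.60000e-02] 1181 0.83
z1 [547.6 243.6]
z2 [557.2 144. ]
z3 [566.8  44.5]
blue [537.6  47.9] warmer xy -28.7 -93.8 pts 86 err 0.56
white [582.3 148.6] warmer xy 25.5 2.1 pts 36 err 0.9
terra [520.3 230.9] warmer xy -28.3 90.0 pts 86 err 0.65
[[269.91222236 225.21544186]] [[529.88849305 240.2176014 ]
 [574.0091773  144.55408185]
 [535.41148897  38.13682163]]
blue [[284.35283852 223.49007819]]
white [[272.36128632 206.26780989]]
terra [[239.9834547  202.88431045]]
```

```bash
python3 -m crank '[1,-0.08,0.19,-0.2,0,0,-1,1,-0.08,0.19,-0.2,0,0,-1,1,-0.08,0.19,-0.2,0,0,-1,1,-0.08,0.19,-0.2,0,0,-1,1,-0.08,0.19,-0.2,0,0,-1,1,-0.08,0.19,-0.2,0,0,-1,1,-0.08,0.19,-0.2,0,0,-1,1,-0.08,0.19,-0.2,0,0,-1,1,-0.08,0.19,-0.2,0,0,-1,1,-0.03,0.21,-0.2,0,0,-1]'; python3 -m crank '[1,0,0,0,0,0,-0.9,1,0,0,0,0,0,-0.9,1,0,0,0,0,0,-0.84,1,0,0,0,0,0,0,1,0,0,0,0,0,0]'
cat > look.py <<'E'
from h import *
import sys,pickle
w=read_camera('wrist');n=sys.argv[1];cv2.imwrite(f'pics/{n}.png',w['img'][:,:,::-1]);pickle.dump(w,open(n+'.pkl','wb'))
s=observe();y=s['eef_rot'][:,1];print(s['clock'],s['tool_pos'],'yang',np.arctan2(y[1],y[0]),s['gripper_width'],s['joint_positions'].round(2))
E
python3 look.py w2
```

```text
clock: 2.9
tool_pos: [517.1, 237.4, 131.0]
eef_rot: [[-0.641, 0.768, -0.0], [0.768, 0.641, 0.001], [0.001, 0.0, -1.0]]
wrist_force: [0.3, -0.4, -0.3]
gripper_width: 85.7
finger_force: 0.0
clock: 3.4
tool_pos: [517.7, 236.5, 131.3]
eef_rot: [[-0.424, 0.906, -0.0], [0.906, 0.424, 0.0], [0.0, -0.0, -1.0]]
wrist_force: [0.6, 0.8, 0.3]
gripper_width: 85.4
finger_force: 0.0
3.45 [517.91735628 236.27489329 131.34198178] yang 0.43746310117171927 85.56904347897203 [-0.76  0.59  0.32  1.85 -0.26  0.75  0.15]
```

View pics/w2.png

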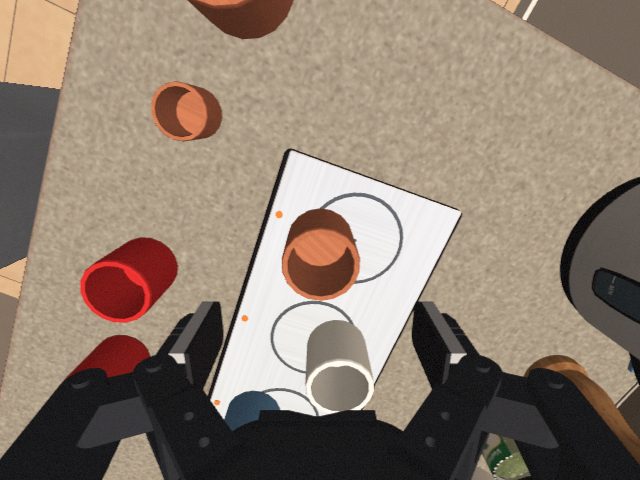

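The second wrist view gives a close look at the terracotta rim (321,262), its ring (357,238) and the white rim (340,386). I'm re-measuring from here.

```bash
python3 - <<'E'
from h import *
import pickle;w=pickle.load(open('w2.pkl','rb'))
p=report(w,[557,144,.096],dict(terra=ray(w,[[321,262]],76)[0],white=ray(w,[[340,386]],76)[0]))
print(ray(w,[[321,262],[340,386]],76),ray(w,[[357,238]],20))
E
```

```text
warmer [5.56609e+02 1.43983e+02 9.00000e-02] 1478 0.83
z1 [547.6 243.6]
z2 [556.6 144. ]
z3 [565.6  44.4]
terra [520.2 235. ] warmer xy -28.1 94.0 pts 115 err 0.63
white [578.  149.8] warmer xy 21.8 3.9 pts 90 err 1.02
[[520.19612583 236.00898517]
 [575.67138182 151.67320016]] [[548.50237898 245.63744914]]
```

```bash
python3 -m crank '[1,0.04,-0.03,0,0,0,-0.7,1,0,0,-0.5,0,0,-0.67,1,0,0,-0.5,0,0,0,1,0,0,-0.5,0,0,0,1,0,0,-0.37,0,0,0,1,0,0,-0.2,0,0,0,0.66,0,0,0,0,0,0,0.66,0,0,0,0,0,0,0.66,0,0,0,0,0,0,0.66,0,0,0,0,0,0]'
```

```text
clock: 4.45
tool_pos: [520.8, 234.3, 28.6]
eef_rot: [[-0.293, 0.956, 0.001], [0.956, 0.293, 0.001], [0.0, 0.001, -1.0]]
wrist_force: [-0.5, -0.5, 0.3]
gripper_width: 56.3
finger_force: 0.0
```

```bash
python3 -m crank '[0.63,0,0,0,0,0,0,0.63,0.1,0.035,0,0,0,0,0.63,0.1,0.035,0,0,0,0,0.63,0.1,0.035,0,0,0,0,0.63,0.1,0.035,0,0,0,0,0.63,0.1,0.035,0,0,0,0,0.63,0.04,0.01,0,0,0,0,0.63,0,0,0,0,0,0,0.63,0,0,0,0,0,0]'; python3 look.py w3
```

```text
clock: 5.35
tool_pos: [547.4, 243.2, 27.7]
eef_rot: [[-0.293, 0.956, 0.0], [0.956, 0.293, -0.0], [-0.0, 0.0, -1.0]]
wrist_force: [-0.0, -0.4, -0.1]
gripper_width: 53.7
finger_force: 0.0
5.4 [547.35959663 243.22089197  27.78526616] yang 0.2969114320223821 53.669829253283446 [-0.71  0.78  0.29  1.81 -0.36  0.6   0.09]
```

```bash
python3 -m crank '[1,0,0,0,0,0,0,1,0,0,0,0,0,0,1,0,0,0.5,0,0,0,1,0,0,0.5,0,0,0,1,0,0,0.5,0,0,0,1,0,-0.4,0.5,0,0,0,1,0.2,-0.5,0,0,0,0,1,0.2,-0.5,0,0,0,0,1,0.2,-0.47,0,0,0,0,1,0,0,0,0,0,0]';python3 -m crank '[1,0,0,0,0,0,0,1,0,0,0,0,0,0]'; python3 look.py w4
```

```text
clock: 6.4
tool_pos: [578.6, 145.9, 128.1]
eef_rot: [[-0.288, 0.958, 0.001], [0.958, 0.288, -0.001], [-0.002, 0.001, -1.0]]
wrist_force: [-0.5, -0.3, -0.4]
gripper_width: 85.2
finger_force: 0.0
clock: 6.6
tool_pos: [577.1, 150.7, 127.7]
eef_rot: [[-0.294, 0.956, -0.0], [0.956, 0.294, 0.0], [0.0, -0.0, -1.0]]
wrist_force: [-0.3, 0.9, -0.1]
gripper_width: 85.3
finger_force: 0.0
6.65 [577.03072769 150.82132013 127.72122688] yang 0.29829747590416633 85.48402919545353 [-0.6   0.63  0.35  1.78 -0.3   0.78  0.21]
```

View pics/w4.png

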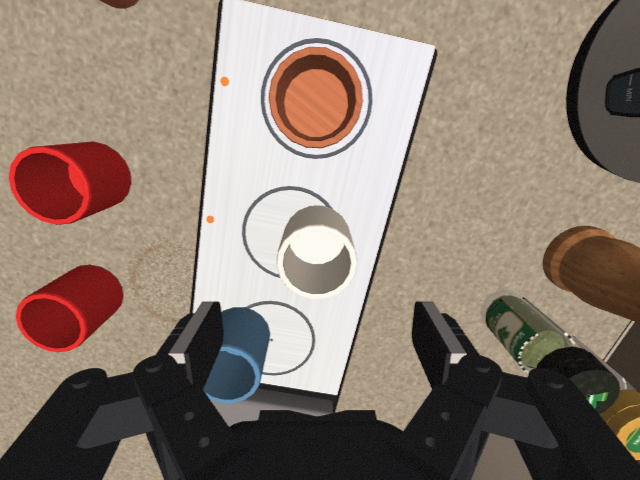

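Terracotta at (316,98) now stands centred in its ring. The white rim is at (316,259), between the fingers, and its ring is at (288,233).

```bash
python3 - <<'E'
from h import *
import pickle;w=pickle.load(open('w4.pkl','rb'))
p=report(w,[557,144,.093],dict(terra=ray(w,[[316,97]],76)[0],white=ray(w,[[316,259]],76)[0],blue=ray(w,[[233,370]],76)[0]))
print(ray(w,[[316,259]],76),ray(w,[[288,233],[316,98],[270,340]],20))
E
```

```text
warmer [5.56799e+02 1.43994e+02 9.80000e-02] 2811 0.82
z1 [547.1 243.5]
z2 [556.8 144. ]
z3 [566.5  44.5]
terra [548.6 238.2] warmer xy 1.0 94.5 pts 106 err 1.11
white [576.1 150.3] warmer xy 19.9 4.4 pts 102 err 0.28
blue [538.2  48.1] warmer xy -27.8 -93.7 pts 63 err 0.3
[[575.16717232 152.28248571]] [[554.31737996 144.39703784]
 [546.55080553 245.41078079]
 [565.7396781   43.18656015]]
```

```bash
python3 -m crank '[1,-0.02,-0.01,-0.5,0,0,0,1,0,0,-0.5,0,0,0,1,0,0,-0.5,0,0,0,1,0,0,-0.3,0,0,0,1,0,0,-0.2,0,0,0,0.63,0,0,0,0,0,0,0.63,0,0,0,0,0,0,0.63,0,0,0,0,0,0,0.63,0,0,0,0,0,0,0.63,0,0,0,0,0,0]'
python3 -m crank '[0.63,-0.1,-0.032,0,0,0,0,0.63,-0.1,-0.032,0,0,0,0,0.63,-0.1,-0.032,0,0,0,0,0.63,-0.09,-0.03,0,0,0,0,0.63,0,0,0,0,0,0,0.63,0,0,0,0,0,0]'
python3 - <<'E'
from h import *
import pickle;w=pickle.load(open('w4.pkl','rb'))
print(ray(w,[[316,97.5]],76),ray(w,[[317,98]],20))
E
```

```text
clock: 7.65
tool_pos: [576.7, 149.4, 28.3]
eef_rot: [[-0.293, 0.956, 0.001], [0.956, 0.293, 0.0], [0.0, 0.001, -1.0]]
wrist_force: [0.2, -1.0, 0.1]
gripper_width: 54.0
finger_force: 0.0
clock: 8.25
tool_pos: [556.5, 142.8, 27.7]
eef_rot: [[-0.293, 0.956, -0.001], [0.956, 0.293, -0.0], [0.0, -0.001, -1.0]]
wrist_force: [0.7, 0.0, 0.3]
gripper_width: 53.7
finger_force: 0.0
[[547.58247382 242.43054337]] [[547.21470125 245.6147514 ]]
```

```bash
python3 -m crank '[1,0,0,0,0,0,0,1,0,0,0,0,0,0,1,0,0,0.5,0,0,0,1,0,0,0.5,0,0,0,1,0,0,0.5,0,0,0,1,-0.1,-0.4,0.5,0,0,-1,1,-0.1,-0.5,0,0,0,-1,1,-0.1,-0.5,0,0,0,-1,1,-0.07,-0.5,0,0,0,-1,1,0,0,0,0,0,-0.2]';python3 -m crank '[1,0,0,0,0,0,0,1,0,0,0,0,0,0]'; python3 look.py w5
```

```text
clock: 9.25
tool_pos: [537.9, 44.6, 128.1]
eef_rot: [[0.13, 0.991, -0.0], [0.991, -0.13, -0.001], [-0.001, 0.0, -1.0]]
wrist_force: [-0.2, -0.3, -0.5]
gripper_width: 85.1
finger_force: 0.0
clock: 9.45
tool_pos: [538.5, 48.8, 127.7]
eef_rot: [[0.12, 0.993, -0.0], [0.993, -0.12, 0.0], [0.0, -0.0, -1.0]]
wrist_force: [-0.4, 0.4, -0.8]
gripper_width: 85.1
finger_force: 0.0
9.5 [538.48869563  48.87156562 127.68081953] yang -0.12063318656181131 85.18979948651995 [-0.54  0.58  0.47  1.93 -0.39  0.72  0.04]
```

View pics/w5.png

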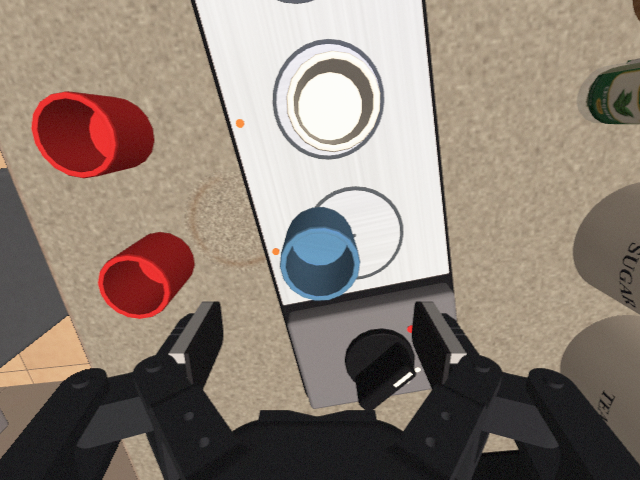

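White rim (333,101) now stands in its ring (329,99). The blue rim (320,261) is between the fingers, and its ring is at (354,232).

```bash
python3 - <<'E'
from h import *
import pickle;w=pickle.load(open('w5.pkl','rb'))
p=report(w,[557,144,.096],dict(white=ray(w,[[333,101]],76)[0],blue=ray(w,[[320,261]],76)[0]))
print(ray(w,[[333,101]],76))
E
```

```text
warmer [5.56739e+02 1.43863e+02 1.03000e-01] 2315 0.81
z1 [546.5 243.3]
z2 [556.7 143.9]
z3 [567.   44.4]
white [556.8 139.8] warmer xy -0.3 -4.1 pts 132 err 0.39
blue [539.1  48. ] warmer xy -27.4 -93.6 pts 118 err 0.7
[[557.52532728 141.47264763]]
```

```bash
python3 -m crank '[1,0.01,-0.02,-0.5,0,0,0,1,0,0,-0.5,0,0,0,1,0,0,-0.5,0,0,0,1,0,0,-0.3,0,0,0,1,0,0,-0.2,0,0,0,0.63,0,0,0,0,0,0,0.63,0,0,0,0,0,0,0.63,0,0,0,0,0,0,0.63,0,0,0,0,0,0,0.63,0,0,0,0,0,0]'
python3 -m crank '[0.63,0.1,-0.014,0,0,0,0,0.63,0.1,-0.014,0,0,0,0,0.63,0.1,-0.014,0,0,0,0,0.63,0.1,-0.014,0,0,0,0,0.63,0.1,-0.014,0,0,0,0,0.63,0.06,-0.01,0,0,0,0,0.63,0,0,0,0,0,0,0.63,0,0,0,0,0,0]'
```

```text
clock: 10.5
tool_pos: [539.2, 47.1, 28.3]
eef_rot: [[0.123, 0.992, 0.001], [0.992, -0.123, 0.0], [0.0, 0.001, -1.0]]
wrist_force: [-0.3, 0.2, -0.5]
gripper_width: 53.9
finger_force: 0.0
clock: 11.3
tool_pos: [567.1, 42.8, 27.8]
eef_rot: [[0.123, 0.992, 0.0], [0.992, -0.123, -0.0], [-0.0, 0.0, -1.0]]
wrist_force: [0.4, 0.4, 0.4]
gripper_width: 54.0
finger_force: 0.0
```

```bash
python3 -m crank '[1,0,0,0,0,0,0,1,0,0,0,0,0,0,1,0,0,0.5,0,0,0,1,0,0,0.5,0,0,0,1,0,0,0.5,0,0,0,1,0,0.25,0.5,0,0,1,1,0,0.25,0.5,0,0,1,1,0,0.25,0.5,0,0,1,1,0,0.25,0.5,0,0,1,1,0,0.25,0.3,0,0,1]'
python3 -m crank '[1,0,0.25,0,0,0,1,1,0,0.25,0,0,0,1,1,0,0.25,0,0,0,1,1,0,0,0,0,0,1,1,0,0,0,0,0,1,1,0,0,0,0,0,1,1,0,0,0,0,0,1,1,0,0,0,0,0,1,1,0,0,0,0,0,1,1,0,0,0,0,0,1]'
python3 -m crank '[1,0,0,0,0,0,1,1,0,0,0,0,0,1,1,0,0,0,0,0,0.9,1,0,0,0,0,0,0,1,0,0,0,0,0,0]'; python3 look.py w6
```

```text
clock: 12.3
tool_pos: [567.3, 105.9, 219.8]
eef_rot: [[-0.372, 0.928, 0.002], [0.928, 0.372, 0.0], [-0.0, 0.002, -1.0]]
wrist_force: [-0.4, 0.1, -0.4]
gripper_width: 85.2
finger_force: 0.0
clock: 13.3
tool_pos: [566.8, 142.9, 217.8]
eef_rot: [[-0.982, 0.189, 0.0], [0.189, 0.982, 0.0], [-0.0, 0.0, -1.0]]
wrist_force: [0.6, 0.6, 0.1]
gripper_width: 85.2
finger_force: 0.0
clock: 13.8
tool_pos: [566.9, 142.8, 217.8]
eef_rot: [[-0.996, -0.093, -0.0], [-0.093, 0.996, -0.0], [0.0, -0.0, -1.0]]
wrist_force: [0.1, -0.5, -0.6]
gripper_width: 85.1
finger_force: 0.0
13.85 [566.88138153 142.8644265  217.80453591] yang 1.664165940459313 85.6988454496117 [-0.39  0.47  0.06  1.73 -0.04  0.94  1.35]
```

View pics/w6.png

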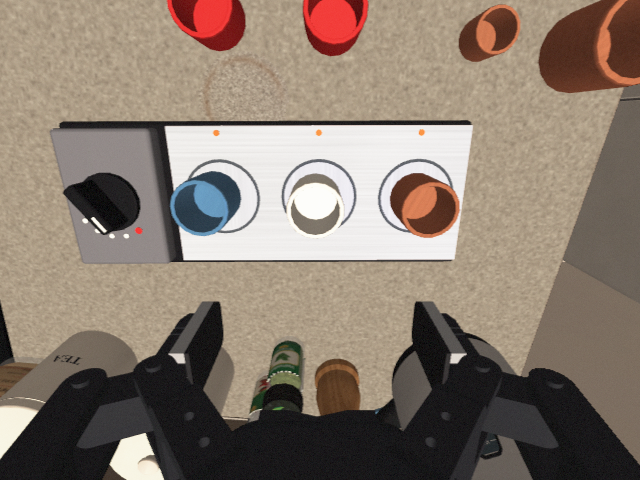

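All three pots now stand in their rings: blue rim (202,207), white (315,209), terracotta (431,208), with rings at (222,196), (319,194) and (418,196). I'm measuring the residuals.

```bash
python3 - <<'E'
from h import *
import pickle;w=pickle.load(open('w6.pkl','rb'))
q=dict(blue=(203,207),white=(315,209),terra=(430,208))
p=report(w,[557,144,.096],{n:ray(w,[v],76)[0] for n,v in q.items()})
# independent: ellipse fit on terra/blue masks' hull far side; white inner opening
h=cv2.cvtColor(w['img'],cv2.COLOR_RGB2HSV).astype(int)
ax=np.array([-np.sin(p[2]),np.cos(p[2])]);fx=np.array([ax[1],-ax[0]])
for n,(y) in dict(blue=-100,white=0,terra=100).items():
    P=np.array([*(p[:2]+y*ax),76]);print(n,'expected rim px if centred',proj(w,P).round(1))
    a=np.linspace(0,2*np.pi,73);C=np.c_[P[:2]+26*np.c_[np.cos(a),np.sin(a)],np.full(73,76)];e=proj(w,C);print('  bbox',e.min(0).round(1),e.max(0).round(1))
s=cv2.resize(w['img'][110:270,150:480],None,fx=2.4,fy=2.4,interpolation=cv2.INTER_CUBIC);cv2.imwrite('pics/w6c.png',s[:,:,::-1])
E
```

```text
warmer [5.56659e+02 1.43942e+02 9.60000e-02] 1611 0.85
z1 [547.1 243.5]
z2 [556.7 143.9]
z3 [566.2  44.4]
blue [563.3  40. ] warmer xy -3.4 -104.1 pts 88 err 0.57
white [556.6 140.5] warmer xy -0.4 -3.4 pts 74 err 0.39
terra [546.4 239.5] warmer xy -1.1 96.1 pts 89 err 0.56
blue expected rim px if centred [[205.  210.7]]
  bbox [175.1 181.1] [234.7 238.6]
white expected rim px if centred [[318.8 210.4]]
  bbox [289.2 180.8] [348.4 238.3]
terra expected rim px if centred [[432.8 210.1]]
  bbox [403.  180.5] [462.7 238. ]
```

View pics/w6c.png

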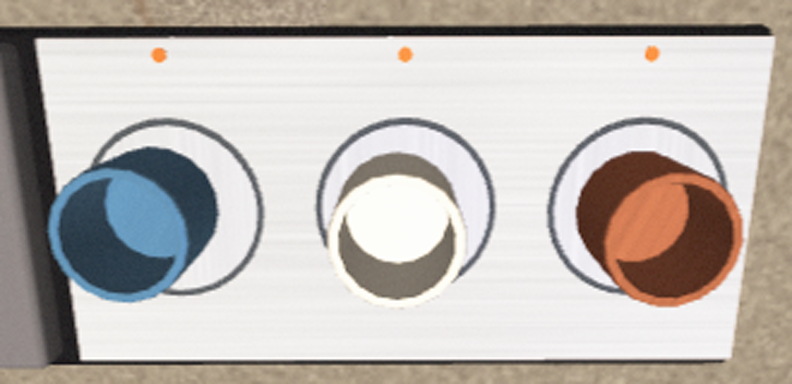

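```bash
python3 -m crank '[1,-0.1,0.5,-0.2,0,0,0,1,-0.1,0.5,-0.2,0,0,0,1,-0.1,0.5,-0.2,0,0,0,1,-0.1,0.5,-0.2,0,0,0,1,0,0,-0.6,0,0,0,1,0,0,0,0,0,0,1,0,0,0,0,0,0,1,0,0,0,0,0,0]'
```

```text
clock: 14.65
tool_pos: [547.7, 242.5, 149.1]
eef_rot: [[-0.996, -0.094, 0.001], [-0.094, 0.996, 0.0], [-0.001, 0.0, -1.0]]
wrist_force: [-0.7, 0.5, -0.2]
gripper_width: 85.1
finger_force: 0.0
```

```bash
python3 -m crank '[1,-0.01,0.02,-0.6,0,0,0,1,0,0,-0.6,0,0,0,1,0,0,-0.6,0,0,0,1,0,0,-0.4,0,0,0,1,0,0,-0.2,0,0,0,1,0,0,0,0,0,0,0.62,0,0,0,0,0,0,0.62,0,0,0,0,0,0,0.62,0,0,0,0,0,0,0.62,0,0,0,0,0,0]'
python3 -m crank '[0.62,0,0,0,0,0,0,0.62,0,0,0,0,0,0]'
```

```text
clock: 15.65
tool_pos: [546.8, 244.0, 28.5]
eef_rot: [[-0.995, -0.096, 0.001], [-0.096, 0.995, 0.0], [-0.001, 0.0, -1.0]]
wrist_force: [0.1, -2.2, 0.5]
gripper_width: 53.1
finger_force: 0.6
clock: 15.85
tool_pos: [546.5, 243.9, 27.9]
eef_rot: [[-0.995, -0.096, 0.0], [-0.096, 0.995, 0.0], [-0.0, 0.0, -1.0]]
wrist_force: [0.6, -1.0, 1.1]
gripper_width: 53.1
finger_force: 0.6
```

```bash
python3 -m crank '[1,0,0,0,0,0,0,1,0,0,0,0,0,0,1,0,0,0.5,0,0,0,1,0,0,0.5,0,0,0,1,0,0,0.5,0,0,0,1,0.05,-0.5,0.1,0,0,0,1,0.05,-0.5,0,0,0,0,1,0.05,-0.5,0,0,0,0,1,0.05,-0.5,0,0,0,0,1,0,0,0,0,0,0]'
python3 -m crank '[1,0,0,0,0,0,0,1,0,0,-0.5,0,0,0,1,0,0,-0.5,0,0,0,1,0,0,-0.4,0,0,0,1,0,0,-0.2,0,0,0,1,0,0,0,0,0,0]'
```

```text
clock: 16.85
tool_pos: [556.8, 140.2, 107.9]
eef_rot: [[-0.996, -0.092, -0.0], [-0.092, 0.996, -0.002], [0.0, -0.002, -1.0]]
wrist_force: [-0.4, -0.2, 0.3]
gripper_width: 85.6
finger_force: 0.0
clock: 17.45
tool_pos: [555.6, 144.6, 26.7]
eef_rot: [[-0.995, -0.097, -0.002], [-0.097, 0.995, -0.0], [0.002, -0.0, -1.0]]
wrist_force: [-0.2, 0.1, 0.6]
gripper_width: 85.4
finger_force: 0.0
```

```bash
python3 -m crank '[0.62,0.02,-0.01,0,0,0,0,0.62,0,0,0,0,0,0,0.62,0,0,0,0,0,0,0.62,0,0,0,0,0,0,0.62,0,0,0,0,0,0,0.62,0,0,0,0,0,0]'
python3 -m crank '[1,0,0,0,0,0,0,1,0,0,0,0,0,0,1,0,0,0.5,0,0,0,1,0,0,0.5,0,0,0,1,0,0,0.5,0,0,-1,1,0.05,-0.5,0.1,0,0,-1,1,0.05,-0.5,0,0,0,-1,1,0.05,-0.5,0,0,0,-1,1,0.05,-0.5,0,0,0,-1,1,0,0,0,0,0,-1]'
python3 -m crank '[1,0,0,0,0,0,-0.9,1,0,0,-0.5,0,0,0,1,0,0,-0.5,0,0,0,1,0,0,-0.4,0,0,0,1,0,0,-0.2,0,0,0,1,0,0,0,0,0,0]'
```

```text
clock: 18.05
tool_pos: [557.6, 143.4, 28.0]
eef_rot: [[-0.995, -0.096, 0.0], [-0.096, 0.995, -0.0], [-0.0, -0.0, -1.0]]
wrist_force: [0.5, -2.5, 1.4]
gripper_width: 52.8
finger_force: 1.1
clock: 19.05
tool_pos: [567.5, 39.7, 107.9]
eef_rot: [[-0.872, 0.49, 0.0], [0.49, 0.872, -0.001], [-0.001, -0.001, -1.0]]
wrist_force: [-0.1, 0.7, 0.4]
gripper_width: 85.9
finger_force: 0.0
clock: 19.65
tool_pos: [566.7, 43.4, 26.8]
eef_rot: [[-0.829, 0.559, -0.002], [0.559, 0.829, -0.0], [0.002, -0.001, -1.0]]
wrist_force: [-0.3, -0.1, 0.3]
gripper_width: 85.2
finger_force: 0.0
```

```bash
python3 -m crank '[0.62,0,0.02,0,0,0,0,0.62,0,0,0,0,0,0,0.62,0,0,0,0,0,0,0.62,0,0,0,0,0,0,0.62,0,0,0,0,0,0,0.62,0,0,0,0,0,0]'
python3 -m crank '[1,0,0,0,0,0,0,1,0,0,0,0,0,0,1,0,0,0.5,0,0,0,1,0,0,0.5,0,0,0,1,0,0,0.5,0,0,1,1,0,0.2,0.5,0,0,1,1,0,0.3,0.5,0,0,1,1,0,0.3,0.5,0,0,1,1,0,0.3,0.5,0,0,1,1,0,0,0.3,0,0,1]'
python3 -m crank '[1,0,0,0,0,0,0.9,1,0,0,0,0,0,0,1,0,0,0,0,0,0]'; python3 look.py w7
python3 - <<'E'
from h import *
import pickle;w=pickle.load(open('w7.pkl','rb'))
p=report(w,[557,144,.096],dict(blue=(566,43),white=(556.7,143),terra=(547,243)))
ax=np.array([-np.sin(p[2]),np.cos(p[2])]);fx=np.array([ax[1],-ax[0]])
print('knob',p[:2]-205*ax)
E
```

```text
clock: 20.25
tool_pos: [567.5, 44.4, 28.0]
eef_rot: [[-0.829, 0.56, 0.0], [0.56, 0.829, -0.0], [-0.0, 0.0, -1.0]]
wrist_force: [-0.4, -1.8, 1.3]
gripper_width: 53.1
finger_force: 0.9
clock: 21.25
tool_pos: [567.7, 102.0, 219.7]
eef_rot: [[-1.0, -0.013, 0.002], [-0.013, 1.0, 0.001], [-0.002, 0.001, -1.0]]
wrist_force: [-0.8, 0.6, 0.4]
gripper_width: 85.2
finger_force: 0.0
clock: 21.55
tool_pos: [567.2, 99.3, 217.5]
eef_rot: [[-0.996, -0.093, -0.0], [-0.093, 0.996, 0.0], [0.0, 0.0, -1.0]]
wrist_force: [-0.1, -0.3, -0.2]
gripper_width: 85.1
finger_force: 0.0
21.6 [567.17294665  99.3305681  217.36316892] yang 1.6640946625876765 85.43365062760391 [-0.32  0.46  0.06  1.75 -0.03  0.93  1.42]
warmer [5.56631e+02 1.43883e+02 9.50000e-02] 1557 0.85
z1 [547.1 243.4]
z2 [556.6 143.9]
z3 [566.1  44.3]
blue [566.4  44.4] warmer xy 0.3 -100.0 pts 86 err 0.61
white [556.2 142.5] warmer xy -0.6 -1.3 pts 74 err 0.37
terra [546.5 242.3] warmer xy -0.7 99.0 pts 89 err 0.57
knob [576.0876898  -60.19185006]
```

View pics/w7.png

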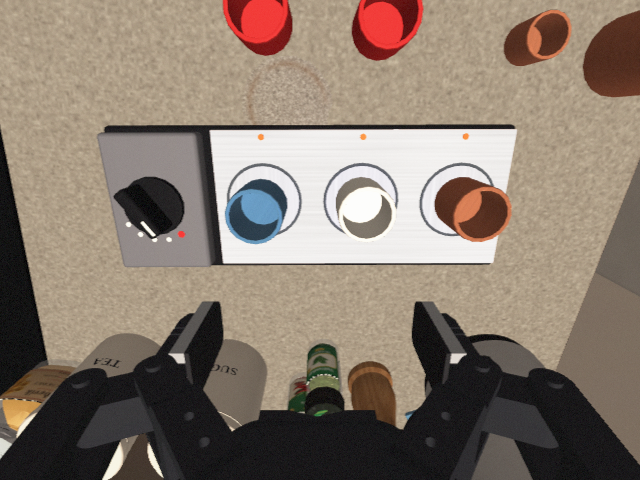

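All pots are within 1.5 mm of their ring centres: blue rim (255,212), white (366,213), terracotta (482,213). Next is the knob, at (150,207).

```bash
python3 -m crank '[1,0.03,-0.45,-0.2,0,0,1,1,0.03,-0.45,-0.2,0,0,1,1,0.03,-0.45,-0.2,0,0,1,1,0.03,-0.45,-0.2,0,0,1,1,0.03,-0.45,-0.2,0,0,1,1,0.03,-0.45,-0.2,0,0,1,1,0,-0.49,-0.2,0,0,0.02,1,0,0,0,0,0,0,1,0,0,0,0,0,0,1,0,0,0,0,0,0]'; python3 look.py w8
python3 - <<'E'
from h import *
s=observe();print(np.array([576.1,-60.2,49])-s['tool_pos'])
E
```

```text
clock: 22.6
tool_pos: [576.5, -59.1, 147.8]
eef_rot: [[-0.766, -0.643, 0.0], [-0.643, 0.766, 0.0], [-0.0, 0.0, -1.0]]
wrist_force: [-0.0, 0.8, -0.3]
gripper_width: 85.3
finger_force: 0.0
22.65 [576.5844419  -59.00751385 147.96908084] yang 2.2693772902936935 86.04116253019737 [ 0.05  0.55 -0.07  1.8   0.05  0.8   2.22]
[ -0.4844419   -1.19248615 -98.96908084]
```

View pics/w8.png

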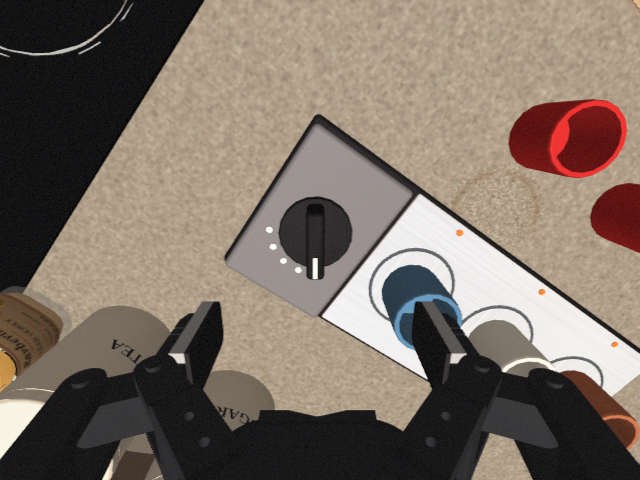

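The bar grip is aligned vertically in the view at (315,243), centred between the fingers. I'm descending and pinching.

```bash
python3 -m crank '[1,-0.01,-0.02,-0.5,0,0,0,1,0,0,-0.5,0,0,0,1,0,0,-0.5,0,0,0,1,0,0,-0.28,0,0,0,1,0,0,-0.2,0,0,0,1,0,0,0,0,0,0]'
python3 -m crank '[0,0,0,0,0,0,0,0,0,0,0,0,0,0,0,0,0,0,0,0,0,0,0,0,0,0,0,0,0,0,0,0,0,0,0,0,0,0,0,0,0,0,0,0,0,0,0,0,0,0,0,0,0,0,0,0]'
cat > st.py <<'E'
from workcell import *
import numpy as np
s=observe();y=s['eef_rot'][:,1];a=np.arctan2(y[1],y[0]);
print('t',round(s['clock'],2),'yang',round(a,4),'turned',round(2.2694-a,3),'pos',s['tool_pos'].round(1),'F',s['wrist_force'].round(1),'M',s['moment'].round(3),'w',round(s['gripper_width'],1),'ff',s['finger_force'])
E
python3 st.py
```

```text
clock: 23.25
tool_pos: [575.6, -60.7, 48.2]
eef_rot: [[-0.766, -0.643, -0.001], [-0.643, 0.766, 0.0], [0.001, 0.001, -1.0]]
wrist_force: [-0.2, -0.3, 0.3]
gripper_width: 85.2
finger_force: 0.0
clock: 24.05
tool_pos: [576.3, -61.3, 49.3]
eef_rot: [[-0.766, -0.643, 0.001], [-0.643, 0.766, -0.0], [-0.0, -0.001, -1.0]]
wrist_force: [-0.2, -1.1, 5.8]
gripper_width: 11.7
finger_force: 59.6
t 24.05 yang 2.2686 turned 0.001 pos [576.3 -61.3  49.3] F [-0.2 -1.1  5.8] M [-0.271  0.061 -0.063] w 11.7 ff 59.61451828479767
```

```bash
python3 -m crank '[0,0,0,0,0,0,-0.5,0,0,0,0,0,0,-0.5]'>/dev/null; python3 st.py
python3 -m crank '[0,0,0,0,0,0,-0.5,0,0,0,0,0,0,-0.5]'>/dev/null; python3 st.py
python3 -m crank '[0,0,0,0,0,0,-0.5,0,0,0,0,0,0,-0.5]'>/dev/null; python3 st.py
python3 -m crank '[0,0,0,0,0,0,-0.5,0,0,0,0,0,0,-0.5]'>/dev/null; python3 st.py
python3 -m crank '[0,0,0,0,0,0,-0.5,0,0,0,0,0,0,0]'>/dev/null; python3 st.py
python3 -m crank '[0,0,0,0,0,0,-0.5,0,0,0,0,0,0,0]'>/dev/null; python3 st.py
```

```text
t 24.25 yang 2.167 turned 0.102 pos [576.2 -61.3  49.3] F [-1.2 -0.4  5.4] M [-0.052  0.258  0.206] w 12.0 ff 59.701945781707764
t 24.45 yang 2.067 turned 0.202 pos [576.1 -61.2  49.3] F [-0.4  0.3  6.7] M [-0.054  0.351  0.25 ] w 12.2 ff 59.768598675727844
t 24.65 yang 1.967 turned 0.302 pos [576.1 -61.1  49.3] F [-2.1  0.7  7.5] M [0.11  0.339 0.181] w 11.9 ff 59.83630657196045
t 24.85 yang 1.8671 turned 0.402 pos [576.1 -61.   49.3] F [-2.4  0.7  6.7] M [0.237 0.38  0.245] w 11.6 ff 59.894025921821594
t 25.05 yang 1.8174 turned 0.452 pos [576.1 -60.9  49.3] F [-2.1  0.2  7.8] M [0.096 0.367 0.187] w 11.6 ff 59.972400069236755
t 25.25 yang 1.7675 turned 0.502 pos [576.1 -60.9  49.2] F [-2.3  0.3  8.3] M [0.235 0.359 0.157] w 12.0 ff 59.99722480773926
```

```bash
python3 -m crank '[0,0,0,0,0,0,-0.5]'>/dev/null; python3 st.py
python3 -m crank '[0,0,0,0,0,0,-0.5]'>/dev/null; python3 st.py
python3 -m crank '[0,0,0,0,0,0,-0.5]'>/dev/null; python3 st.py
python3 -m crank '[0,0,0,0,0,0,-0.5]'>/dev/null; python3 st.py
python3 -m crank '[0,0,0,0,0,0,-0.5]'>/dev/null; python3 st.py
python3 -m crank '[0,0,0,0,0,0,-0.5]'>/dev/null; python3 st.py
python3 -m crank '[0,0,0,0,0,0,-0.5]'>/dev/null; python3 st.py
python3 -m crank '[0,0,0,0,0,0,-0.5]'>/dev/null; python3 st.py
python3 -m crank '[0,0,0,0,0,0,-0.5]'>/dev/null; python3 st.py
python3 -m crank '[0,0,0,0,0,0,-0.5]'>/dev/null; python3 st.py
python3 -m crank '[0,0,0,0,0,0,-0.5]'>/dev/null; python3 st.py
```

```text
t 25.35 yang 1.7191 turned 0.55 pos [576.1 -60.8  49.3] F [-1.6  1.4  7.6] M [0.395 0.45  0.289] w 11.6 ff 59.847455620765686
t 25.45 yang 1.6674 turned 0.602 pos [576.1 -60.8  49.3] F [-2.8  1.4  7.1] M [0.411 0.44  0.214] w 12.4 ff 59.91759896278381
t 25.55 yang 1.6173 turned 0.652 pos [576.1 -60.7  49.3] F [-2.2  1.4  7.8] M [0.525 0.471 0.162] w 11.9 ff 59.94019031524658
t 25.65 yang 1.5674 turned 0.702 pos [576.1 -60.7  49.3] F [-2.3  2.3  7.7] M [0.522 0.481 0.178] w 11.7 ff 59.94573533535004
t 25.75 yang 1.5174 turned 0.752 pos [576.1 -60.6  49.2] F [-2.1  2.3  9. ] M [0.591 0.457 0.189] w 11.9 ff 59.94973182678223
t 25.85 yang 1.4675 turned 0.802 pos [576.1 -60.5  49.3] F [-1.3  2.8  8.7] M [0.731 0.427 0.142] w 12.1 ff 59.951298236846924
t 25.95 yang 1.4176 turned 0.852 pos [576.1 -60.5  49.2] F [-1.9  3.1  7.7] M [0.719 0.395 0.299] w 11.5 ff 59.92758929729462
t 26.05 yang 1.3676 turned 0.902 pos [576.1 -60.5  49.3] F [-2.3  3.2  8.1] M [0.712 0.418 0.305] w 12.0 ff 59.938069581985474
t 26.15 yang 1.3176 turned 0.952 pos [576.1 -60.4  49.2] F [-1.3  3.2  8.8] M [0.681 0.324 0.252] w 12.2 ff 59.957324266433716
t 26.25 yang 1.2676 turned 1.002 pos [576.1 -60.4  49.2] F [-2.6  3.   8.2] M [0.811 0.316 0.248] w 12.1 ff 59.972262382507324
t 26.35 yang 1.2176 turned 1.052 pos [576.2 -60.4  49.2] F [-2.1  4.3  7.3] M [0.822 0.422 0.185] w 12.1 ff 59.97591555118561
```

```bash
python3 -m crank '[0,0,0,0,0,0,-0.5,0,0,0,0,0,0,-0.5]'>/dev/null; python3 st.py
python3 -m crank '[0,0,0,0,0,0,0]'>/dev/null; python3 st.py
python3 -m crank '[0,0,0,0,0,0,-0.2]'>/dev/null; python3 st.py
python3 -m crank '[0,0,0,0,0,0,0]'>/dev/null; python3 st.py
python3 -m crank '[0,0,0,0,0,0,-0.2]'>/dev/null; python3 st.py
python3 -m crank '[0,0,0,0,0,0,0]'>/dev/null; python3 st.py
python3 -m crank '[0,0,0,0,0,0,0]'>/dev/null; python3 st.py
python3 - <<'E'
from h import *
w=read_camera('wrist');cv2.imwrite('pics/w9.png',w['img'][:,:,::-1])
E
```

```text
t 26.55 yang 1.1177 turned 1.152 pos [576.2 -60.2  49.2] F [-2.   4.2  7.4] M [0.878 0.301 0.198] w 11.9 ff 59.957653284072876
t 26.65 yang 1.1178 turned 1.152 pos [576.2 -60.2  49.3] F [-0.7  3.4  8.8] M [0.888 0.286 0.143] w 11.9 ff 60.04487156867981
t 26.75 yang 1.0996 turned 1.17 pos [576.2 -60.2  49.3] F [-1.7  4.1  7.9] M [0.955 0.251 0.192] w 11.8 ff 59.93716657161713
t 26.85 yang 1.099 turned 1.17 pos [576.2 -60.2  49.2] F [-1.7  4.1  7.8] M [0.915 0.257 0.167] w 11.9 ff 59.92352485656738
t 26.95 yang 1.0797 turned 1.19 pos [576.2 -60.2  49.2] F [-1.1  5.1  7.5] M [1.009 0.292 0.202] w 12.2 ff 59.888756275177
t 27.05 yang 1.0791 turned 1.19 pos [576.2 -60.2  49.3] F [-1.7  3.7  7.2] M [0.958 0.281 0.167] w 12.0 ff 59.91190195083618
t 27.15 yang 1.0797 turned 1.19 pos [576.2 -60.2  49.3] F [-2.   3.9  7.4] M [0.951 0.274 0.179] w 12.0 ff 59.90855813026428
```

```bash
python3 -m crank '[0,0,0,0,0,0,-0.2]'>/dev/null; python3 st.py
python3 -m crank '[0,0,0,0,0,0,0]'>/dev/null; python3 st.py
python3 -m crank '[0,0,0,0,0,0,0]'>/dev/null; python3 st.py
python3 -m crank '[0,0,0,0,0,0,-0.2]'>/dev/null; python3 st.py
python3 -m crank '[0,0,0,0,0,0,0]'>/dev/null; python3 st.py
python3 -m crank '[0,0,0,0,0,0,0]'>/dev/null; python3 st.py
```

```text
t 27.3 yang 1.0598 turned 1.21 pos [576.2 -60.2  49.3] F [-1.4  3.7  7.2] M [1.059 0.226 0.287] w 12.0 ff 59.96103823184967
t 27.4 yang 1.0591 turned 1.21 pos [576.2 -60.2  49.2] F [-2.1  3.8  7.5] M [0.962 0.28  0.208] w 11.8 ff 59.95224952697754
t 27.5 yang 1.0598 turned 1.21 pos [576.2 -60.2  49.3] F [-0.4  3.9  7.5] M [1.009 0.229 0.179] w 11.8 ff 59.946497082710266
t 27.6 yang 1.04 turned 1.229 pos [576.2 -60.1  49.3] F [-0.5  4.5  6.8] M [0.969 0.205 0.326] w 11.7 ff 59.91542458534241
t 27.7 yang 1.0392 turned 1.23 pos [576.2 -60.2  49.3] F [-1.3  3.9  8.3] M [1.    0.252 0.28 ] w 12.0 ff 59.99040484428406
t 27.8 yang 1.0399 turned 1.229 pos [576.3 -60.1  49.3] F [-0.3  4.6  7.6] M [1.048 0.229 0.213] w 11.7 ff 59.98260676860809
```

```bash
python3 - <<'E'
from h import *
w=read_camera('wrist');p=report(w,[556.7,143.9,.096],{})
c=read_camera('scene');i=c['img'][200:260,215:365];cv2.imwrite('pics/s9.png',cv2.resize(i,None,fx=5,fy=5,interpolation=cv2.INTER_CUBIC)[:,:,::-1])
E
```

```text
warmer [5.56735e+02 1.43703e+02 9.10000e-02] 2815 0.78
z1 [547.6 243.3]
z2 [556.7 143.7]
z3 [565.9  44.1]
```

The moment rises from about 0.17 to 0.27 N m as the turn passes 1.2 rad. The third click is reached and the knob is held there, so I'm handing in.

```bash
python3 -c "
from workcell import *
print(close_job())"
```

```text
the job is handed in; nothing more can be done
None
```

The job is handed in: the three pots were last measured within about 1.5 mm of their ring centres, and the knob is held at the third click (tool turned about 1.23 rad, torque rising past 1.2), but I viewed 12 pictures, two more than the 10 allowed.

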